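# Bring the whelk basket from the draining rack to the table, without a swing

## Task

Take the wire basket of boiled whelks by its wooden grip, lift it off the hooks of the draining rack and over the rack's front rail, and carry it to the round wooden underliner on the glass turntable. It swings freely under the grip: steady it, and keep it hanging still over the middle of the underliner, a few centimetres clear of it, for at least three seconds so that the last drips fall inside. Then lower it gently and upright into the underliner's well, never while it is still swinging, and let go, without tipping the whelks out, bumping the basket on the table or turntable, or disturbing the other tableware.

Things in the scene. Friction and masses are not known exactly. Their poses are not given: they have to be found in the camera images.
- basket: Round wire basket of whelks, 140 mm in diameter, 95 mm high, with a rigid steel hoop (6 mm wire, 140 mm wide) rising to a level top bar 270 mm above its underside. Origin at the centre of the underside, z up the middle, x along the top bar. 0.67 kg nominal (0.55 to 0.8). At rest at the start, leaning 0.25 rad: top bar in the rack's hooks, lower wall against the rack's front rail.
- grip (a joint): Turn of the grip sleeve on the top bar, rad. It is free, so a basket held by the grip swings about its own x axis (in its y-z plane) like a pendulum: centre of mass about 220 mm below the bar, period about 0.96 s (6.5 rad/s) at any load, almost undamped (some 45 s to fall to a third). About its y axis it does not swing but for a little give in the fingers.
- grip_mid (a point): Middle of the wooden grip sleeve, on its axis, 270 mm above the basket's underside; 310 mm above the table at the start. The sleeve is 26 mm in diameter, 64 mm long along the basket's x axis; take it from above with the fingers closing along the basket's y direction. Free space for the fingers on both sides.
- rack: Steel draining rack, fixed. Origin on the table straight below the hooks' seats; z up, x along the seated top bar; it opens to its +y. Two uprights (12 mm square, 307 mm high) at x = +-50, y = -185 mm; from their tops two 8 mm wide hook arms run forward to the hooks at y = 0. The arms pass inside the hoop: bring the bar 40 mm forward of the hooks before moving sideways or lifting over 100 mm.
- hook_seat (a point): Point on the axis of the seated top bar, midway between the two hooks (at x = +-50 mm), 310 mm above the table. Each hook has a low nib in front (1 mm above the bar's axis) and a tall back behind the bar, up to 30 mm above its axis, so the bar must rise straight up at first.
- rail_mid (a point): Middle of the rack's front rail, on its axis: a 10 mm bar along the rack's x, 11 mm forward of the hooks, top 56 mm above the table. The leaning basket's lowest edge starts 31 mm above the table behind it: it comes over the rail when lifted 27 mm or more (50 to 60 mm is safe) and then at once swings out towards the rack's +y, where it must also leave.
- underliner: Round wooden underliner, fixed on the turntable: 200 mm outside diameter, 22 mm high, with a flat round well 170 mm in diameter whose floor lies 8 mm above its underside; the raised rim is 15 mm wide and 14 mm above the floor. Origin at the centre of its underside, 30 mm above the table; z up.
- turntable: Round glass turntable, fixed, 920 mm in diameter, its top 30 mm above the table. Origin on the table, 50 mm inside its near edge; its centre lies 410 mm further on along its x.
- table: The table under its blue cloth; the top is at height 0.
- tumbler: Glass tumbler on the turntable, 72 mm in diameter, 100 mm high; origin at the centre of its underside. Not to be moved.
- saucebottle: Green sauce bottle on the turntable, 44 mm in diameter, 135 mm high; origin at the centre of its underside. Not to be moved.
- ricebowl: White rice bowl on the table, 124 mm in diameter, 58 mm high; origin at the centre of its underside. Not to be moved.
- teacup: White tea cup on the table, 68 mm in diameter, 52 mm high; origin at the centre of its underside. Not to be moved.
- sidedish: Small blue dish on the table, 110 mm in diameter, 30 mm high; origin at the centre of its underside. Not to be moved.

How it is judged:
By the outcome, as a careful person would: the job done as asked, in the order asked, and still so for the second after the job is handed in, with the robot touching nothing.
It also fails if it takes over 51 s, if anything falls off the work surface, if the arm or the gripper's body presses on something with over 40 N, if the wrist force passes 120 N, or if a joint passes its speed limit or range.

## Robot

A 6-joint arm with a two-finger parallel gripper is mounted at the origin on the work surface. World frame = base frame: x ahead of the robot, y to its left, z up, the work surface at z = 0. Lengths are in m, angles in rad, forces in N, time in s.
With the tool pointing down it reaches from about 0.3 to 0.875 m from the base axis. Payload 6.4 kg.
Tool frame: the origin (TCP) lies midway between the tips of the shut fingers; the grasp point (between the pads) lies 19 mm behind it; x points along the fingers, y is the direction in which the jaws open and shut, and the axes are right-handed (so a half turn about x gives the same grasp; the last joint's range is limited). The gripper opens to 85 mm and grips with 20 to 120 N. Pads are 22 mm wide; open, the fingers measure 114 mm over their backs; the gripper's body (76 mm by 85 mm) begins 54 mm behind the grasp point. The pads swing forward as they close: fully open they stand 13 mm farther back than shut.
Start: joints at [0.994, 0.181, 1.607, -0, 1.354, -0.206], TCP at [0.208, 0.536, 0.231] pointing down, gripper open.
Joint ranges: [-2.99, 2.99], [-0.89, 2.07], [0.3, 2.58], [-1.14, 4.28], [0, 2.63], [-3.12, 3.12]. Speed limits (rad/s): [2.57, 2.57, 3.01, 3.14, 3.14, 3.14].

## Interface

Orientations are given as a unit quaternion [w, x, y, z].
In Python, from bench import ctrl gives the robot as it stands.
- The arm moves only by the tool step_arm, never from a script. Its argument "motion" is a list of rows, each a list of 7 numbers: the shift along the tool's x, y, z in mm, then the turn, a rotation vector about the tool's x, y, z in degrees, then the closure in counts, from 0 (fully open) to 255 (shut). In form: [[tx, ty, tz, rx, ry, rz, hand], ...]. A call has 1 to 10 rows; each row is the pose to reach, as a shift and turn from the pose commanded when the call began, along the tool's axes at that moment; what a row does not reach only later rows make up. A row lasts 1/8 s, in which the tool goes at most 62.5 mm and 10.7 degrees, less where a joint would pass 70% of its speed; a pose out of reach is approached as far as the arm can. A call with a gripper value outside its range is refused whole. The fingers move at their own pace and stop on an object; the grip force is fixed at half the most. Time passes only in rows, so rows that repeat a pose let the fingers close. It gives the time, the measured TCP pose, the force and the opening at its end, in the units of the state.
- ctrl.get_obs(): the state, without advancing time (a new reading comes with each control period).
- ctrl.camera(name): name is "scene" or "top"; returns (picture, depth): 384x512x3 uint8, red, green, blue; 384x512 float32, m along the optical axis (not along the pixel's ray), 0 where there is no reading.
- ctrl.camera_info(name): a dict with "fx", "fy", "cx", "cy" (pixels), "dist_coeffs" ([k1, k2, p1, p2, k3] as OpenCV has them; the pictures are not rectified), "T" (4x4, takes a point from camera to world coordinates). Camera axes: x right, y down, z forward; pixel columns grow to the right and rows downward; lengths in m; the calibration is good to about 2 mm. A picture is of the moment at which its call begins. camera_info takes no time and is no camera call.
- ctrl.hand_in(): hands the job in, once; it reports no verdict.
The state is a dict: "time_s": time; "q": joint angles; "dq": joint speeds; "joint_efforts": joint torques, N m; "eef_pos": TCP position; "eef_rot": TCP orientation; "wrist_force": force on the tool from outside, world axes, zero at the start; "torque": the same for the moment, N m; "opening": opening from 0.0 (shut) to 1.0 (fully open).
Only numpy, scipy, OpenCV 4.12 (cv2) and the standard library are available. Lean on these libraries where they do the work, as an engineer would, in place of code of your own. Each camera call takes 0.05 s, during which the arm holds its last target. There are 200 camera calls.

## Working session

There is one attempt and no reset: what is moved stays moved. The work goes in short steps, Python scripts to look and compute and a tool call to move; the robot and the scene stay as the last step left them, time stands still between calls to the robot, and variables do not carry over. Pictures are saved under pics/ and viewed, about 8 in all and at most 12, crops included, and the job is handed in when it is done.

Besides the shell and the picture viewer there is one more tool, called as a command line: name --pt "numbers of a row" for each row, then --argument value for the rest. step_arm: Moves the arm, as the interface text tells. Its arguments: {"type":"object","properties":{"motion":{"type":"array","items":{"type":"array","items":{"type":"number"}}}},"required":["motion"]}

```bash
mkdir -p pics; ls
cat > h.py <<'E'
import numpy as np, cv2
from bench import ctrl
def cam(n):
    p,d=ctrl.camera(n); i=ctrl.camera_info(n)
    K=np.array([[i['fx'],0,i['cx']],[0,i['fy'],i['cy']],[0,0,1]]); return p,d,K,np.array(i['dist_coeffs'],float),np.array(i['T'])
def rays(uv,K,D,T):
    u=cv2.undistortPoints(np.array(uv,float).reshape(-1,1,2),K,D).reshape(-1,2)
    return T[:3,3],np.c_[u,np.ones(len(u))]@T[:3,:3].T
def onz(uv,z,K,D,T):
    o,r=rays(uv,K,D,T); return o+r*((z-o[2])/r[:,2])[:,None]
def cloud(d,K,D,T):
    h,w=d.shape; v,u=np.mgrid[:h,:w]; o,r=rays(np.c_[u.ravel(),v.ravel()],K,D,T)
    P=o+r*d.reshape(-1,1); P[d.ravel()==0]=np.nan; return P.reshape(h,w,3)
def proj(X,K,D,T):
    R=T[:3,:3].T; return cv2.projectPoints(np.array(X,float).reshape(-1,1,3),cv2.Rodrigues(R)[0],-R@T[:3,3],K,D)[0].reshape(-1,2)
E
python3 - <<'E'
from h import *
for n in ('scene','top'):
    p,d,K,D,T=cam(n); cv2.imwrite(f'pics/{n}0.png',p[:,:,::-1]); np.savez(f'{n}0.npz',p=p,d=d,K=K,D=D,T=T)
    print(n,K[0,0],K[0,2],K[1,2],D,T.round(3).tolist())
print(ctrl.get_obs())
E
```

```text
pics
scene 364.75759440768024 255.3163973817008 193.85047257847265 [-0.03119111  0.          0.          0.          0.        ] [[-0.619, 0.473, -0.627, 1.375], [0.785, 0.37, -0.496, 0.681], [-0.002, -0.8, -0.601, 0.961], [0.0, 0.0, 0.0, 1.0]]
top 379.58835440682395 255.7160669348686 196.02618490885214 [-0.05807304  0.          0.          0.          0.        ] [[0.028, -0.98, 0.196, 0.347], [-1.0, -0.028, 0.004, 0.057], [0.002, -0.196, -0.981, 1.387], [0.0, 0.0, 0.0, 1.0]]
{'time_s': 0.1, 'q': array([ 9.93700683e-01,  1.81440691e-01,  1.60790894e+00,  3.55053722e-05,
        1.35382229e+00, -2.06294453e-01]), 'dq': array([-0.00087738, -0.00155905, -0.0021152 , -0.00251506,  0.00178862,
       -0.00219136]), 'joint_efforts': array([ 5.61821480e-05, -4.45880985e+01, -3.52238166e+01, -2.34260415e-04,
        4.08624241e-03,  3.20646711e-05]), 'eef_pos': array([0.20805018, 0.53550554, 0.23048845]), 'eef_rot': array([ 0.69476353,  0.1298395 ,  0.6952125 , -0.13086228]), 'wrist_force': array([ 0.24400255,  0.62140737, -0.18619094]), 'torque': array([-0.04455667, -0.02807696, -0.00931938]), 'opening': 0.9954085843299405}
```

View pics/scene0.png

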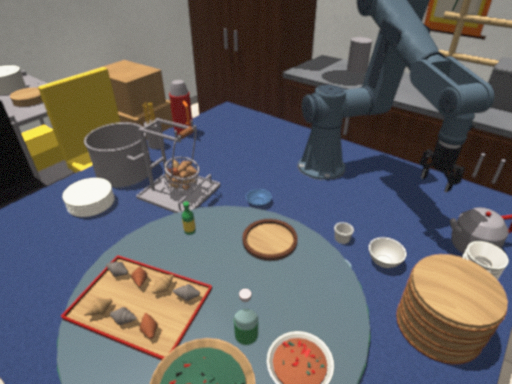

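View pics/top0.png

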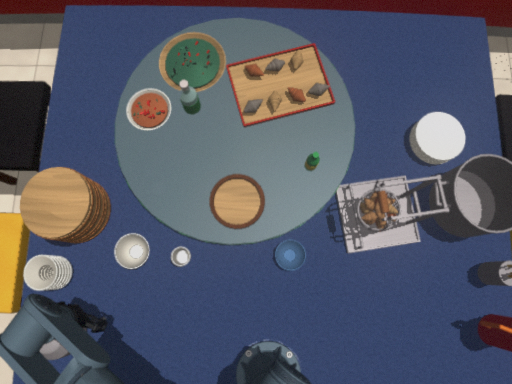

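Run:
```python
from h import *
a=np.load('top0.npz');b=np.load('scene0.npz')
A=cv2.resize(a['p'][165:260,325:455],None,fx=5,fy=5,interpolation=2)
B=cv2.resize(b['p'][110:215,130:225],None,fx=5,fy=5,interpolation=2)
cv2.imwrite('pics/ctop.png',A[:,:,::-1]);cv2.imwrite('pics/csc.png',B[:,:,::-1])
# underliner: brown rim ring in both views; wood floor
for n,f,(u0,u1,v0,v1) in (('top',a,(200,275,165,235)),('scene',b,(230,310,210,268))):
    P=cloud(f['d'],f['K'],f['D'],f['T']); 
    hsv=cv2.cvtColor(f['p'],cv2.COLOR_RGB2HSV); m=np.zeros(f['d'].shape,np.uint8)
    m[v0:v1,u0:u1]=((hsv[v0:v1,u0:u1,0]<28)&(hsv[v0:v1,u0:u1,1]>70))*255
    c=max(cv2.findContours(m,0,1)[0],key=cv2.contourArea)
    X=onz(c.reshape(-1,2),.052 if n=='top' else .05,f['K'],f['D'],f['T'])
    (x,y),r=cv2.minEnclosingCircle(X[:,:2].astype(np.float32)); 
    # lsq circle
    M=np.c_[2*X[:,:2],np.ones(len(X))];s=np.linalg.lstsq(M,(X[:,:2]**2).sum(1),rcond=None)[0]
    print(n,'underl',x,y,r,s[:2],np.sqrt(s[2]+s[0]**2+s[1]**2), 'floor z',np.nanmedian(P[m>0],0))
# depth clouds near rack
for n,f in(('top',a),('scene',b)):
    P=cloud(f['d'],f['K'],f['D'],f['T']); q=P.reshape(-1,3)
    s=q[(q[:,1]<-.25)&(q[:,1]>-.75)&(q[:,0]>.2)&(q[:,0]<.6)&(q[:,2]>.29)&(q[:,2]<.36)]
    print(n,len(s)); print(s[::max(1,len(s)//25)].round(3).tolist())
```

```text
top underl 0.595385730266571 0.12942743301391602 0.09848300367593765 [0.5956151  0.12911183] 0.09611496252188671 floor z [0.59661081 0.12962794 0.04072369]
scene underl 0.5984060764312744 0.12954895198345184 0.10322903096675873 [0.59785479 0.12997206] 0.09881088772394894 floor z [0.59713794 0.12957196 0.04205077]
top 530
[[0.6, -0.292, 0.322], [0.586, -0.31, 0.319], [0.579, -0.299, 0.325], [0.575, -0.291, 0.314], [0.581, -0.488, 0.295], [0.564, -0.299, 0.325], [0.571, -0.489, 0.304], [0.555, -0.304, 0.325], [0.562, -0.497, 0.304], [0.547, -0.31, 0.323], [0.543, -0.296, 0.313], [0.538, -0.31, 0.324], [0.543, -0.488, 0.309], [0.54, -0.491, 0.308], [0.537, -0.479, 0.308], [0.533, -0.439, 0.309], [0.526, -0.299, 0.31], [0.53, -0.454, 0.309], [0.526, -0.424, 0.308], [0.524, -0.402, 0.304], [0.519, -0.375, 0.312], [0.515, -0.343, 0.31], [0.511, -0.315, 0.314], [0.508, -0.304, 0.314], [0.504, -0.307, 0.32], [0.495, -0.32, 0.305]]
scene 285
[[0.54, -0.509, 0.305], [0.53, -0.483, 0.305], [0.534, -0.472, 0.305], [0.558, -0.488, 0.305], [0.53, -0.452, 0.305], [0.561, -0.491, 0.301], [0.534, -0.435, 0.307], [0.577, -0.49, 0.303], [0.529, -0.423, 0.304], [0.595, -0.486, 0.306], [0.529, -0.398, 0.307], [0.504, -0.313, 0.323], [0.523, -0.388, 0.303], [0.525, -0.313, 0.327], [0.521, -0.385, 0.299], [0.53, -0.307, 0.326], [0.543, -0.316, 0.324], [0.556, -0.313, 0.327], [0.504, -0.31, 0.306], [0.524, -0.305, 0.312], [0.552, -0.302, 0.32], [0.559, -0.3, 0.319], [0.573, -0.295, 0.322], [0.582, -0.296, 0.321], [0.582, -0.298, 0.316], [0.569, -0.297, 0.307]]
```

View pics/ctop.png

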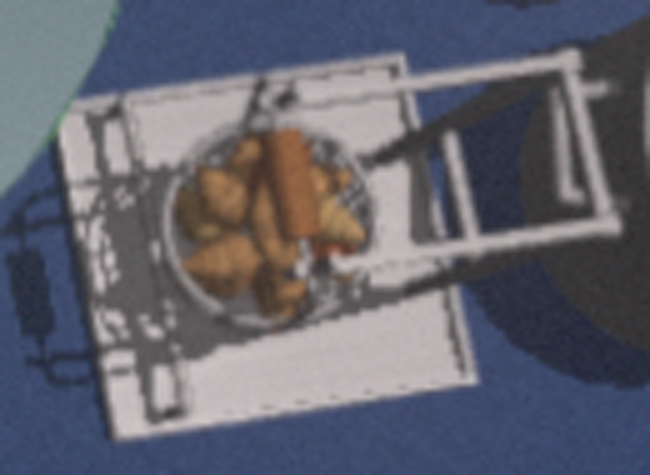

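View pics/csc.png

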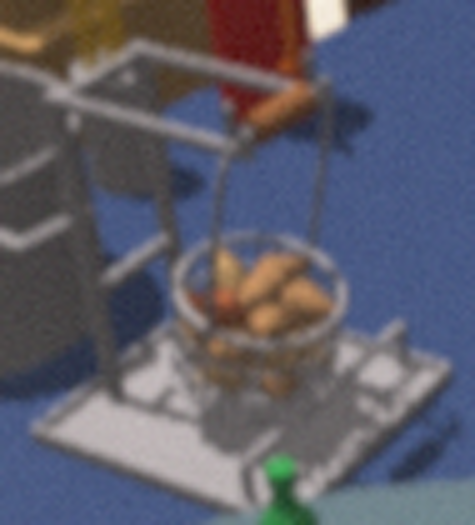

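The pictures show the grip sleeve at about top (383.6, 201.6), with the rack opening towards world +y. The underliner is at top (237, 201). Next I'll measure the sleeve axis and the other obstacles.

```bash
cat >> h.py <<'E'
from scipy.spatial.transform import Rotation as Ro
def tool():
    o=ctrl.get_obs(); return np.array(o['eef_pos']),Ro.from_quat(np.array(o['eef_rot'])[[1,2,3,0]]),o
def plan(p,yaw):
    """tool-frame shift mm & turn deg from the measured pose to TCP p, tool down, jaw (tool y) at world angle yaw"""
    P,R,_=tool(); y=np.array([np.cos(yaw),np.sin(yaw),0]);x=np.array([0,0,-1.])
    G=Ro.from_matrix(np.c_[x,y,np.cross(x,y)])
    return (R.inv().apply(np.array(p)-P)*1000).round(1),(R.inv()*G).as_rotvec(True).round(2)
E
python3 - <<'E'
from h import *
for n,(u0,u1,v0,v1) in (('top',(360,410,185,222)),('scene',(170,200,122,142))):
    f=np.load(n+'0.npz');K,D,T=f['K'],f['D'],f['T']
    P=cloud(f['d'],K,D,T); hsv=cv2.cvtColor(f['p'],cv2.COLOR_RGB2HSV)
    m=np.zeros(f['d'].shape,bool); m[v0:v1,u0:u1]=True
    m&=(hsv[...,0]<18)&(hsv[...,1]>90)&(P[...,2]>.285)&(P[...,2]<.345)
    q=P[m]; v,u=np.where(m); r=cv2.minAreaRect(np.c_[u,v].astype(np.float32))
    print(n,m.sum(),'cloud mean',q.mean(0).round(4),'rect',r)
    c=onz([r[0]],.310,K,D,T)[0]; print(' rect centre on z=.310',c.round(4))
    e=np.linalg.eigh(np.cov(q[:,:2].T)); print(' dir',e[1][:,1],np.degrees(np.arctan2(*e[1][::-1,1])), 'extent',np.ptp(q[:,:2]@e[1][:,1]))
    # arms
    s=P[(P[...,1]<-.34)&(P[...,1]>-.47)&(P[...,0]>.35)&(P[...,0]<.65)&(P[...,2]>.295)&(P[...,2]<.32)]
    for lo,hi in((.36,.48),(.49,.6)):
        t=s[(s[:,0]>lo)&(s[:,0]<hi)]
        if len(t)>5:
            k=np.polyfit(t[:,1],t[:,0],1); print(' arm x=%.3f*y+%.4f'%tuple(k),len(t),'x at -.31:',np.polyval(k,-.31))
    # green things
    g=((hsv[...,0]>40)&(hsv[...,0]<85)&(hsv[...,1]>110)&(P[...,2]>.08)&(P[...,2]<.2)); print(' bottle',np.median(P[g],0).round(3),g.sum())
E
```

```text
top 191 cloud mean [ 0.5537 -0.3041  0.32  ] rect ((382.74700927734375, 204.11175537109375), (26.357053756713867, 9.436476707458496), 77.47119140625)
 rect centre on z=.310 [ 0.5492 -0.3084  0.31  ]
 dir [-0.98431598 -0.17641441] -169.83902128862584 extent 0.07564153447109945
 arm x=-0.178*y+0.4511 134 x at -.31: 0.5064028587574161
 bottle [ 0.734 -0.137  0.133] 72
scene 87 cloud mean [ 0.5565 -0.3053  0.3197] rect ((183.0, 131.5), (11.0, 18.0), 90.0)
 rect centre on z=.310 [ 0.5519 -0.326   0.31  ]
 dir [-0.82817791 -0.5604653 ] -145.912017655004 extent 0.11590922076802862
 arm x=-0.198*y+0.4438 77 x at -.31: 0.5051086076905867
 bottle [0.956 0.306 0.115] 258
```

Run:
```python
from h import *
f=np.load('top0.npz');K,D,T=f['K'],f['D'],f['T']
# sleeve outline corners read from the 5x crop
uv=np.array([[268,131],[301,128],[316,234],[281,239]])/5+[325,165]
# silhouette mid-line of a cylinder lies on its axis
E=onz(uv,.310,K,D,T);print(E.round(4).tolist(),E.mean(0).round(4))
h=onz(np.array([[270,95],[318,262]])/5+[325,165],.31,K,D,T);print('hooks',h.round(3).tolist())
g=onz([[313,160]],.13,K,D,T);print('bottle',g.round(3),'dish',onz([[290,255]],.03,K,D,T).round(3))
print(plan([.40,.15,.46],np.radians(85)),plan([.554,-.309,.45],np.radians(100.2)))
```

```text
[[0.5872, -0.2976, 0.31], [0.5896, -0.3172, 0.31], [0.527, -0.3236, 0.31], [0.5235, -0.3029, 0.31]] [ 0.5568 -0.3103  0.31  ]
hooks [[0.609, -0.3, 0.31], [0.511, -0.324, 0.31]]
bottle [[ 0.731 -0.132  0.13 ]] dish [[ 0.409 -0.066  0.03 ]]
(array([-229.2, -290.1,  318.5]), array([-16.25,  -0.03,   0.08])) (array([-218.7, -662.1,  628.4]), array([-31.45,  -0.04,   0.08]))
```

step_arm --pt "-50 0 0 0 0 0 0" --pt "-110 0 0 0 0 0 0" --pt "-165 -20 20 -2 0 0 0" --pt "-200 -55 60 -4 0 0 0" --pt "-220 -95 105 -6 0 0 0" --pt "-229 -140 150 -8 0 0 0" --pt "-229 -180 195 -10 0 0 0" --pt "-229 -220 240 -12 0 0 0" --pt "-229 -255 280 -14 0 0 0" --pt "-229 -290 318 -16 0 0 0"

```text
time_s: 1.35
eef_pos: [0.4, 0.1486, 0.46]
eef_rot: [0.706, 0.032, 0.706, -0.032]
wrist_force: [0.2, 0.1, -0.4]
opening: 0.999
```

Run:
```python
from h import *
print(plan([.556,-.309,.44],np.radians(100.2)), tool()[0])
```

```text
(array([  20. , -441.6,  196.8]), array([-1.54e+01, -1.00e-02, -0.00e+00])) [0.40002669 0.14863771 0.46001053]
```

step_arm --pt "5 -44 20 -1.5 0 0 0" --pt "10 -90 40 -3 0 0 0" --pt "15 -140 62 -5 0 0 0" --pt "20 -190 84 -7 0 0 0" --pt "20 -240 106 -9 0 0 0" --pt "20 -290 128 -11 0 0 0" --pt "20 -340 151 -13 0 0 0" --pt "20 -385 171 -14.4 0 0 0" --pt "20 -420 187 -15.4 0 0 0" --pt "20 -441.6 196.8 -15.4 0 0 0"

```text
time_s: 2.6
eef_pos: [0.5553, -0.3092, 0.4388]
eef_rot: [0.704, -0.062, 0.705, 0.063]
wrist_force: [0.5, 0.1, -0.2]
opening: 0.996
```

Run:
```python
from h import *
print(tool()[0],plan([.556,-.309,.291],np.radians(100.2)))
p,d,K,D,T=cam('scene'); cv2.imwrite('pics/s1.png',cv2.resize(p[60:220,110:270],None,fx=3.5,fy=3.5)[:,:,::-1])
```

```text
[ 0.55528716 -0.30923977  0.43882659] (array([ 1.478e+02, -1.000e-01,  1.000e+00]), array([-0.12, -0.08, -0.09]))
```

View pics/s1.png

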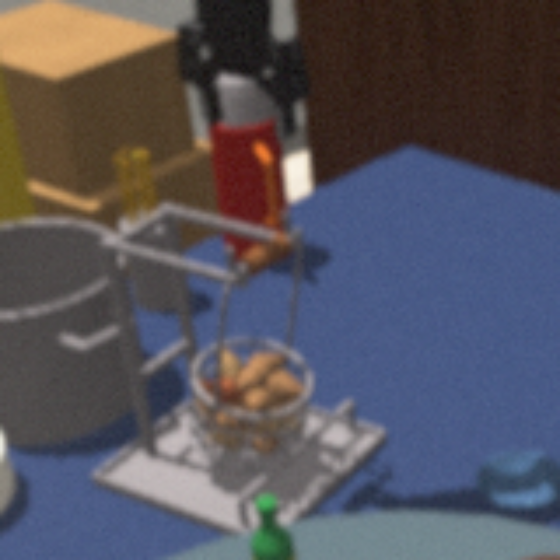

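The open gripper is straight above the sleeve, which sits at crop (265, 255), and there is free space on both sides. Lowering now.

step_arm --pt "30 0 0 0 0 0 0" --pt "65 0 0.5 0 0 0 0" --pt "100 0 1 0 0 0 0" --pt "125 0 1 0 0 0 0" --pt "140 0 1 0 0 0 0" --pt "147 0 1 0 0 0 0" --pt "148 0 1 0 0 0 0"

```text
time_s: 3.52
eef_pos: [0.5564, -0.3071, 0.2927]
eef_rot: [0.704, -0.063, 0.704, 0.062]
wrist_force: [0.1, -0.3, 0.3]
opening: 1.003
```

Run:
```python
from h import *
P,R,o=tool();print(P,o['wrist_force'])
p,d,K,D,T=cam('scene')
C=cloud(d,K,D,T); a=cv2.resize(p[95:195,140:220],None,fx=5,fy=5)
p2=cam('top')[0]; b=cv2.resize(p2[165:260,345:425],None,fx=5,fy=5)
b=np.vstack([b,np.zeros((25,400,3),np.uint8)]); cv2.imwrite('pics/s2.png',np.hstack([a,b])[:,:,::-1])
```

```text
[ 0.55638937 -0.30714407  0.2926773 ] [ 0.08666737 -0.26951762  0.28888912]
```

View pics/s2.png

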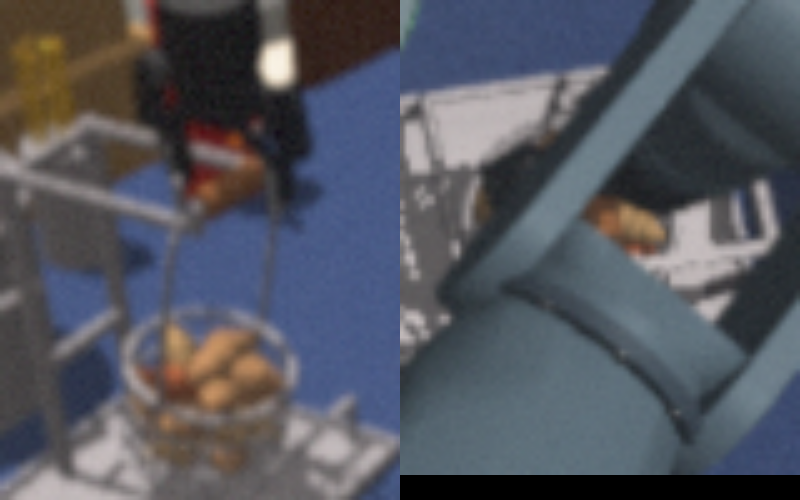

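The sleeve lies between the two fingers, around crop (230, 185). Closing.

step_arm --pt "0 0 0 0 0 0 255" --pt "0 0 0 0 0 0 255" --pt "0 0 0 0 0 0 255" --pt "0 0 0 0 0 0 255" --pt "0 0 0 0 0 0 255" --pt "0 0 0 0 0 0 255" --pt "0 0 0 0 0 0 255" --pt "0 0 0 0 0 0 255"

```text
time_s: 4.62
eef_pos: [0.5564, -0.3077, 0.2928]
eef_rot: [0.705, -0.063, 0.704, 0.062]
wrist_force: [1.4, -4.6, 3.4]
opening: 0.285
```

step_arm --pt "-5 0 0 0 0 0 255" --pt "-15 0 0 0 0 0 255" --pt "-30 0 0 0 0 0 255" --pt "-45 0 0 0 0 0 255" --pt "-56 0 0 0 0 0 255" --pt "-60 0 0 0 0 0 255"

```text
time_s: 5.38
eef_pos: [0.5565, -0.3065, 0.3534]
eef_rot: [0.705, -0.063, 0.704, 0.063]
wrist_force: [-0.1, 0.8, -6.5]
opening: 0.284
```

```bash
cat >> h.py <<'E'
W=6.5; YD=None
def swing(n=16,name='scene',save=None):
    """frames over 0.8 s: bowl centroid rel. TCP, fitted as c+a cos wt+b sin wt (t=0 at the end)"""
    fr=[]
    for k in range(n):
        t=ctrl.get_obs()['time_s']; P,R,_=tool(); p,d,K,D,T=cam(name); fr.append((t,P,p,d,R))
    if save: cv2.imwrite(save,p[:,:,::-1])
    te=ctrl.get_obs()['time_s']; rows=[]
    for t,P,p,d,R in fr:
        C=cloud(d,K,D,T)-P-[0,0,.019]
        m=(np.hypot(C[...,0],C[...,1])<.16)&(C[...,2]<-.165)&(C[...,2]>-.27)&(P[2]+.019+C[...,2]>.072)
        yh=R.as_matrix()[:,1]; yh=yh*np.sign(yh[1]); q=C[m]; xh=np.array([yh[1],-yh[0],0])
        s=q@yh; rows.append((t-te,np.mean([np.percentile(s,3),np.percentile(s,97)]),np.median(q@xh),m.sum()))
    r=np.array(rows); A=np.c_[np.ones(len(r)),np.cos(W*r[:,0]),np.sin(W*r[:,0])]
    k,*_=np.linalg.lstsq(A,r[:,1],rcond=None); res=r[:,1]-A@k
    print('t_end %.3f'%te,'TCP',tool()[0].round(4)); print((r[:,1]*1000).round(1),'n',r[0,3])
    print('offset %.1f mm amp %.1f mm phase: s=amp*cos(W t+ph) ph=%.2f res %.1f; x med %.1f'%(k[0]*1e3,1e3*np.hypot(k[1],k[2]),np.arctan2(-k[2],k[1]),1e3*res.std(),1e3*np.median(r[:,2])))
    ph=np.arctan2(-k[2],k[1]); P0=2*np.pi/W
    print('next +y extreme in %.3f s, next -y extreme in %.3f s'%(((-ph)%(2*np.pi))/W,((np.pi-ph)%(2*np.pi))/W), 'force',ctrl.get_obs()['wrist_force'].round(2))
E
python3 -c "
from h import *
swing(20,save='pics/s3.png')"
```

```text
t_end 6.375 TCP [ 0.5562 -0.3066  0.3521]
[ 53.7  58.6  57.8  52.   41.7  27.1  11.   -5.9 -18.3 -29.  -38.  -42.2
 -41.5 -31.9 -21.5 -11.    5.3  21.3  36.1  48.5] n 941.0
offset 7.3 mm amp 49.9 mm phase: s=amp*cos(W t+ph) ph=-0.27 res 1.6; x med 26.6
next +y extreme in 0.042 s, next -y extreme in 0.525 s force [-0.68  1.6  -8.04]
```

View pics/s3.png

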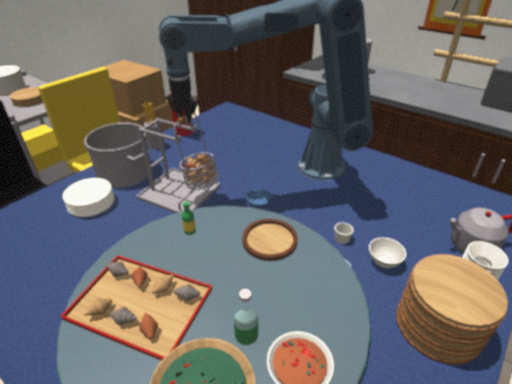

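The basket is held at scene (198, 168), clear of the rack, and is swinging ±50 mm. I'll cancel that with a forward move centred on the +y extreme.

step_arm --pt "0 0 0 0 0 0 255" --pt "0 0 0 0 0 0 255" --pt "0 0 0 0 0 0 255" --pt "0 0 0 0 0 0 255" --pt "0 0 0 0 0 0 255" --pt "0 0 0 0 0 0 255" --pt "0 13.5 0 0 0 0 255" --pt "0 38.5 0 0 0 0 255" --pt "0 63.5 0 0 0 0 255" --pt "0 77 0 0 0 0 255"

```text
time_s: 7.62
eef_pos: [0.5424, -0.2294, 0.3526]
eef_rot: [0.704, -0.063, 0.704, 0.063]
wrist_force: [0.5, -0.1, -6.6]
opening: 0.287
```

```bash
python3 -c "
from h import *
swing(14)
print(plan([.597,.1295,.45],np.radians(100.2)))"
```

```text
t_end 8.325 TCP [ 0.5426 -0.2316  0.3522]
[10.6 10.7 11.8 12.2 11.2 10.6  7.5  6.2  4.4  1.8  0.6 -1.7 -2.5 -0.9] n 1131.0
offset 5.2 mm amp 6.9 mm phase: s=amp*cos(W t+ph) ph=-2.57 res 0.5; x med 25.2
next +y extreme in 0.395 s, next -y extreme in 0.878 s force [-0.37  0.23 -6.83]
(array([-97.8, 345.9, 117. ]), array([-0.06, -0.01, -0.  ]))
```

step_arm --pt "0 3.6 1.2 0 0 0 255" --pt "0 10.8 3.7 0 0 0 255" --pt "0 21.6 7.3 0 0 0 255" --pt "0 36 12.2 0 0 0 255" --pt "0 54 18.3 0 0 0 255" --pt "0 75.7 25.6 0 0 0 255" --pt "0 100.9 34.1 0 0 0 255" --pt "0 129.8 43.9 0 0 0 255" --pt "0 158.6 53.6 0 0 0 255" --pt "0 187.4 63.4 0 0 0 255"

```text
time_s: 9.57
eef_pos: [0.572, -0.0334, 0.3525]
eef_rot: [0.704, -0.063, 0.704, 0.063]
wrist_force: [-0.0, -0.6, -8.2]
opening: 0.287
```

step_arm --pt "0 28.8 9.8 0 0 0 255" --pt "0 57.7 19.5 0 0 0 255" --pt "0 82.9 28 0 0 0 255" --pt "0 104.5 35.4 0 0 0 255" --pt "0 122.5 41.4 0 0 0 255" --pt "0 137 46.3 0 0 0 255" --pt "0 147.8 50 0 0 0 255" --pt "0 155 52.4 0 0 0 255" --pt "0 158.6 53.6 0 0 0 255"

```text
time_s: 10.7
eef_pos: [0.5969, 0.13, 0.3522]
eef_rot: [0.704, -0.063, 0.704, 0.062]
wrist_force: [0.1, 0.0, -6.3]
opening: 0.285
```

```bash
python3 -c "
from h import *
swing(18)
print(plan([.597,.1295,.338],np.radians(100.2)))"
```

```text
t_end 11.600 TCP [0.5968 0.1299 0.3523]
[ 8.9  8.2  7.2  4.7  3.1  1.  -0.3 -1.4 -3.1 -3.  -2.5 -0.9  0.6  3.6
  4.3  8.5  7.2  9.1] n 1539.0
offset 3.5 mm amp 6.2 mm phase: s=amp*cos(W t+ph) ph=-0.06 res 0.6; x med 27.2
next +y extreme in 0.010 s, next -y extreme in 0.493 s force [-0.79  1.06 -7.  ]
(array([14.3, -0.5,  0.1]), array([-0.04,  0.  , -0.01]))
```

```bash
python3 -c "
from h import *
cam('scene')"
```

step_arm --pt "2 0 0 0 0 0 255" --pt "4 0 0 0 0 0 255" --pt "6 0 0 0 0 0 255" --pt "8 -3.1 0 0 0 0 255" --pt "10 -3.1 0 0 0 0 255" --pt "12 -3.1 0 0 0 0 255" --pt "14 -3.1 0 0 0 0 255" --pt "15 0 0 0 0 0 255"

```text
time_s: 12.65
eef_pos: [0.5968, 0.1299, 0.3371]
eef_rot: [0.704, -0.062, 0.704, 0.062]
wrist_force: [-0.7, 0.2, -7.3]
opening: 0.285
```

```bash
python3 -c "
from h import *
swing(20,save='pics/s4.png')
print(plan([.597,.1295,.338],np.radians(100.2)))"
```

```text
t_end 13.650 TCP [0.5968 0.1299 0.3373]
[4.2 3.3 3.7 3.8 4.3 4.2 4.  3.9 3.1 2.7 2.3 2.4 4.  3.5 3.7 3.6 2.5 2.7
 3.5 3.9] n 1513.0
offset 3.4 mm amp 0.5 mm phase: s=amp*cos(W t+ph) ph=-0.69 res 0.5; x med 26.7
next +y extreme in 0.106 s, next -y extreme in 0.589 s force [ 0.21  0.21 -7.32]
(array([-0.7, -0.4,  0.1]), array([-0.05, -0.  , -0.  ]))
```

View pics/s4.png

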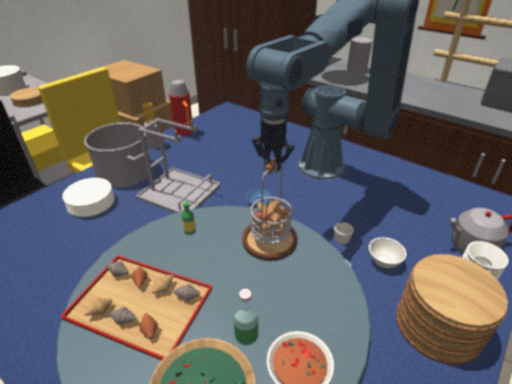

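The basket hangs over the underliner at scene (270, 225), and the measured swing of 0.5 mm is at noise level. While holding I'll check the centring.

Run:
```python
from h import *
P=tool()[0]
for n in ('top','scene'):
    Q=[]
    for k in range(6):
        p,d,K,D,T=cam(n); Q.append(cloud(d,K,D,T).reshape(-1,3))
    q=np.vstack(Q); q=q[(np.hypot(q[:,0]-.597,q[:,1]-.13)<.1)]
    zr=P[2]+.019-.27+.095; s=q[abs(q[:,2]-zr)<.008]
    s=s[np.hypot(s[:,0]-.597,s[:,1]-.13)>.055]
    M=np.c_[2*s[:,:2],np.ones(len(s))];k=np.linalg.lstsq(M,(s[:,:2]**2).sum(1),rcond=None)[0]
    r=np.hypot(*(s[:,:2]-k[:2]).T); g=s[abs(r-np.median(r))<.006]
    M=np.c_[2*g[:,:2],np.ones(len(g))];k=np.linalg.lstsq(M,(g[:,:2]**2).sum(1),rcond=None)[0]
    print(n,len(s),len(g),'rim centre',k[:2].round(4),'r',np.sqrt(k[2]+k[0]**2+k[1]**2).round(4),'zr %.3f'%zr)
    b=q[(q[:,2]<zr+.01)&(q[:,2]>.065)]; print(' extents',np.percentile(b,[.5,99.5],axis=0).round(3).tolist())
print(ctrl.get_obs()['time_s'])
```

```text
top 929 784 rim centre [0.5952 0.1327] r 0.0676 zr 0.181
 extents [[0.537, 0.064, 0.084], [0.636, 0.203, 0.19]]
scene 1525 1355 rim centre [0.5959 0.1311] r 0.0676 zr 0.181
 extents [[0.526, 0.062, 0.086], [0.666, 0.2, 0.19]]
14.25
```

step_arm --pt "0 0 0 0 0 0 255" --pt "0 0 0 0 0 0 255" --pt "0 0 0 0 0 0 255" --pt "0 0 0 0 0 0 255" --pt "0 0 0 0 0 0 255" --pt "0 0 0 0 0 0 255" --pt "0 0 0 0 0 0 255" --pt "0 0 0 0 0 0 255" --pt "0 0 0 0 0 0 255" --pt "0 0 0 0 0 0 255"

```text
time_s: 15.5
eef_pos: [0.5968, 0.1299, 0.3373]
eef_rot: [0.704, -0.063, 0.704, 0.063]
wrist_force: [0.5, -0.2, -7.7]
opening: 0.283
```

step_arm --pt "0 0 0 0 0 0 255" --pt "0 0 0 0 0 0 255" --pt "0 0 0 0 0 0 255" --pt "0 0 0 0 0 0 255" --pt "0 0 0 0 0 0 255" --pt "0 0 0 0 0 0 255" --pt "0 0 0 0 0 0 255" --pt "0 0 0 0 0 0 255"

```text
time_s: 16.5
eef_pos: [0.5968, 0.1298, 0.3373]
eef_rot: [0.704, -0.063, 0.704, 0.063]
wrist_force: [0.0, -0.3, -6.9]
opening: 0.283
```

step_arm --pt "2 0 0 0 0 0 255" --pt "6 -0.3 0 0 0 0 255" --pt "11 -0.6 0 0 0 0 255" --pt "17 -1 0 0 0 0 255" --pt "23 -1 0 0 0 0 255" --pt "29 -1 0 0 0 0 255" --pt "34 -1 0 0 0 0 255" --pt "38 -1 0 0 0 0 255" --pt "40 -1 0 0 0 0 255"

```text
time_s: 17.62
eef_pos: [0.597, 0.1289, 0.297]
eef_rot: [0.704, -0.063, 0.704, 0.063]
wrist_force: [0.7, 0.5, -7.5]
opening: 0.282
```

```bash
python3 -c "
from h import *
swing(18)"
```

```text
t_end 18.525 TCP [0.597  0.1289 0.2973]
[3.7 3.7 4.1 4.1 3.8 2.8 2.8 3.6 3.  1.3 1.  1.1 0.5 0.9 1.3 2.9 3.2 2.7] n 1190.0
offset 2.6 mm amp 1.5 mm phase: s=amp*cos(W t+ph) ph=-1.06 res 0.5; x med 22.9
next +y extreme in 0.162 s, next -y extreme in 0.646 s force [-0.65 -1.17 -6.95]
```

step_arm --pt "1 0 0 0 0 0 255" --pt "2 0 0 0 0 0 255" --pt "3 0 0 0 0 0 255" --pt "4 0 0 0 0 0 255" --pt "5 0 0 0 0 0 255" --pt "5.5 0 0 0 0 0 255" --pt "6 0 0 0 0 0 255" --pt "6 0 0 0 0 0 255"

```text
time_s: 19.52
eef_pos: [0.597, 0.1289, 0.2913]
eef_rot: [0.704, -0.063, 0.704, 0.063]
wrist_force: [0.2, -0.6, -8.3]
opening: 0.281
```

step_arm --pt "0.5 0 0 0 0 0 255" --pt "1 0 0 0 0 0 255" --pt "1.5 0 0 0 0 0 255" --pt "2 0 0 0 0 0 255" --pt "2 0 0 0 0 0 255"

```text
time_s: 20.15
eef_pos: [0.5975, 0.129, 0.2911]
eef_rot: [0.705, -0.063, 0.703, 0.063]
wrist_force: [-2.7, 1.3, 5.9]
opening: 0.282
```

```bash
python3 -c "
from h import *
for i in range(4): cam('scene'); o=ctrl.get_obs(); print(o['eef_pos'].round(4),o['wrist_force'].round(2),o['time_s'])"
```

```text
[0.5975 0.129  0.2911] [-3.74  1.87  4.92] 20.2
[0.5975 0.129  0.2911] [-2.93  0.78  5.47] 20.25
[0.5975 0.1291 0.2911] [-2.33  0.72  5.54] 20.3
[0.5975 0.129  0.2911] [-2.64  1.72  5.39] 20.35
```

step_arm --pt "-0.6 0 0 0 0 0 255" --pt "-0.9 0 0 0 0 0 255" --pt "-0.9 0 0 0 0 0 255" --pt "-0.9 0 0 0 0 0 255"

```text
time_s: 20.85
eef_pos: [0.5973, 0.129, 0.291]
eef_rot: [0.705, -0.063, 0.704, 0.063]
wrist_force: [-2.7, 1.7, 5.6]
opening: 0.286
```

Run:
```python
from h import *
p,d,K,D,T=cam('scene'); cv2.imwrite('pics/s5.png',cv2.resize(p[120:270,190:340],None,fx=4,fy=4)[:,:,::-1])
q=cloud(d,K,D,T).reshape(-1,3); P,R,o=tool();print(P,o['wrist_force'].round(2))
for zr in (.133,):
    s=q[(abs(q[:,2]-zr)<.008)&(abs(np.hypot(q[:,0]-.597,q[:,1]-.13)-.072)<.017)]
    M=np.c_[2*s[:,:2],np.ones(len(s))];k=np.linalg.lstsq(M,(s[:,:2]**2).sum(1),rcond=None)[0]
    print('rim',k[:2].round(4),np.sqrt(k[2]+k[0]**2+k[1]**2).round(4),len(s))
```

```text
[0.5973129  0.12905556 0.29102796] [-2.43  1.36  5.96]
rim [0.596  0.1301] 0.067 250
```

View pics/s5.png

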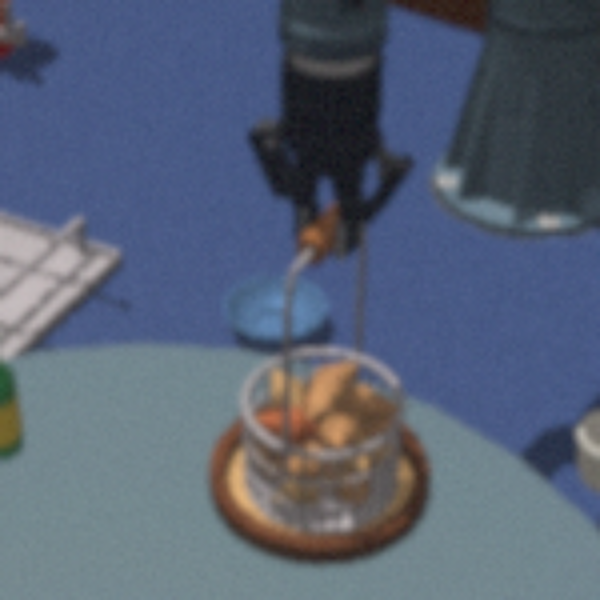

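The basket stands upright and centred inside the well, with its rim at crop (322, 405). I'll ease off the remaining press before opening.

step_arm --pt "-0.5 0 0 0 0 0 255" --pt "-1 0 0 0 0 0 255" --pt "-1 0 0 0 0 0 255"

```text
time_s: 21.28
eef_pos: [0.5971, 0.129, 0.2911]
eef_rot: [0.704, -0.063, 0.704, 0.063]
wrist_force: [-0.9, 2.2, 1.8]
opening: 0.28
```

step_arm --pt "-0.4 0 0 0 0 0 255" --pt "-0.4 0 0 0 0 0 190" --pt "-0.4 0 0 0 0 0 175" --pt "-0.4 0 0 0 0 0 160" --pt "-0.4 0 0 0 0 0 130" --pt "-0.4 0 0 0 0 0 90" --pt "-0.4 0 0 0 0 0 40" --pt "-0.4 0 0 0 0 0 0" --pt "-0.4 0 0 0 0 0 0" --pt "-0.4 0 0 0 0 0 0"

```text
time_s: 22.52
eef_pos: [0.597, 0.1288, 0.2916]
eef_rot: [0.704, -0.063, 0.704, 0.063]
wrist_force: [0.2, 0.1, 0.1]
opening: 0.999
```

step_arm --pt "-3 0 0 0 0 0 0" --pt "-10 0 0 0 0 0 0" --pt "-25 0 0 0 0 0 0" --pt "-45 0 0 0 0 0 0" --pt "-70 0 0 0 0 0 0" --pt "-95 0 0 0 0 0 0" --pt "-120 0 0 0 0 0 0" --pt "-140 0 0 0 0 0 0" --pt "-150 0 0 0 0 0 0" --pt "-150 0 0 0 0 0 0"

```text
time_s: 23.78
eef_pos: [0.5972, 0.1289, 0.4427]
eef_rot: [0.705, -0.063, 0.704, 0.063]
wrist_force: [0.5, 0.6, -1.0]
opening: 0.999
```

Run:
```python
from h import *
p,d,K,D,T=cam('scene'); cv2.imwrite('pics/s6.png',p[:,:,::-1])
q=cloud(d,K,D,T).reshape(-1,3); P,R,o=tool();print(P,o['wrist_force'].round(2),o['opening'])
s=q[(abs(q[:,2]-.133)<.008)&(abs(np.hypot(q[:,0]-.597,q[:,1]-.13)-.072)<.017)]
M=np.c_[2*s[:,:2],np.ones(len(s))];k=np.linalg.lstsq(M,(s[:,:2]**2).sum(1),rcond=None)[0]
print('rim',k[:2].round(4),len(s))
s=q[(q[:,2]>.29)&(q[:,2]<.335)&(np.hypot(q[:,0]-.597,q[:,1]-.13)<.06)]; print('grip',s.mean(0).round(4),s.max(0).round(3))
```

```text
[0.59699121 0.12888202 0.44153734] [ 0.24 -0.04 -0.58] 1.0027594508099902
rim [0.5958 0.1301] 244
grip [0.6028 0.1349 0.3163] [0.656 0.148 0.326]
```

View pics/s6.png

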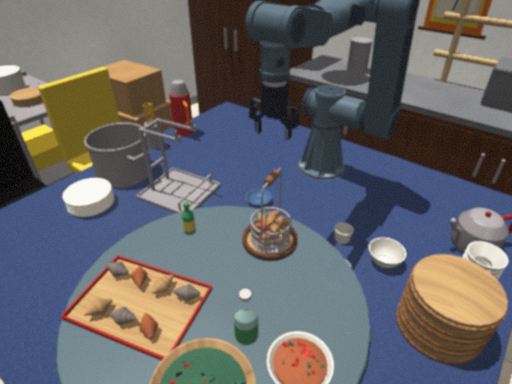

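The basket stands in the underliner at scene (270, 233) and the gripper is clear above it. All the tableware is where it was at the start. Handing in.

```bash
python3 -c "
from h import *
print(ctrl.hand_in())"
```

```text
the job is handed in; nothing more can be done
None
```

The basket of whelks is standing upright in the underliner's well, released, and the job is handed in at about 24 s of the 51 s allowed.

- **Lift and carry:** I took the basket by the grip and lifted it 60 mm off the hooks. A timed forward move cut its ±50 mm swing to about 7 mm, and I then carried it over the underliner. A second small correction there brought the swing down to about 0.5 mm, which is measurement noise.
- **Hold:** It hung still over the middle of the underliner for nearly 4 s, about 35 mm above the rim and within about 3 mm of centre.
- **Lowering:** After the main 40 mm of lowering, the swing check read 1.5 mm (about 0.4°), a little more than at the hold. I judged that still and did not correct it again. At touchdown the wrist force read about +6 N, roughly 13 N of press counting the basket's weight. I eased that off to about 2 N before opening.
- **Final checks:** The basket rim is centred at (0.596, 0.130), against the underliner at (0.597, 0.130). It is upright with no whelks spilled, the gripper is 150 mm up and touching nothing, and the other tableware looks undisturbed.

The two cameras differed by about 2 mm on where the underliner and the basket rim are, well inside the 15 mm of clearance in the well.

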